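# Snap the cap onto the bottle in the warmer

## Task

Lift the snap cap out of the upper tray, where it lies among the teats, and press it straight down onto the neck of the bottle that stands in the bottle warmer until it clicks. Keep pressing after the click, firmly enough that the springy seal ring under the cap is squeezed at least half way down, and finish like that: still holding the cap and pressing, without letting go. Leave the teats, the loose ring and the clear cup where they stand.

Things in the scene. Friction and masses are not known exactly. Their poses are not given: they have to be found in the camera images.
- cap: the snap cap, off-white, loose: a round cylinder with a flat closed top, 44 mm across, 40 mm high, 40 g, standing open end down in one of four places in the upper tray. Origin at the centre of its bottom rim, z up. Inside 38 mm wide and 30 mm deep, save for a lip 3 mm high at the bottom rim that leaves a 33 mm mouth. Grip it round its sides, 8 mm or more above the rim.
- tray: two stacked tiers of white plastic trays, fixed, 220 x 220 mm outside, walls 4 mm. Origin at the centre of the underside. The floor of the upper tray, on which the cap and three teats stand, is 70 mm above the table; its rim is 102 mm above the table. The four places are about 80 mm apart, 40 mm from the centre along the tray's x and y.
- warmer: turquoise bottle warmer, fixed, 124 mm in diameter, 86 mm high, a small toggle switch on its -x side, with an off-white polypropylene bottle (62 mm in diameter) clamped upright in its well. Origin at the centre of the underside. It stands on one side of the robot and the tray on the other; which is which varies.
- neck (a point): point on the axis of the bottle's neck, level with the top of the unpressed seal ring, 150 mm above the table; z up. The neck stub rises 15.5 mm above it, 30 mm across, tapering to 25 mm over its top 5 mm. The bottle below is 45 mm wide for 14 mm, then widens to 62 mm.
- beads (a point): point on the neck's axis 7.5 mm above point neck, level with four sprung snap beads round the neck that reach out to 37 mm across. The cap's lip meets them with its rim about 5 mm above this point; pushing over them takes about 6 to 12 N, then the force drops (the click) with the rim 0 to 4 mm below this point, and the beads draw the cap down onto the seal ring.
- seal (a joint): spring-loaded seal ring round the foot of the neck, 44 mm in diameter, on which the clicked-on cap rests: how far it is pressed down, in m: 0 unpressed, at most 0.004. Spring about 4 N per mm, starting at 2 N, so half way takes about 10 N and the stop about 18 N. To push it there, drive the cap on past the click by several millimetres.
- teat0: silicone-coloured teat, 36 mm wide, 38 mm high, loose in the upper tray; origin at the centre of its underside
- teat1: another teat, the same
- teat2: another teat, the same
- collar: white ring, 48 mm in diameter, 14 mm high, loose on the table between tray and warmer; origin at the centre of its underside
- cup: clear acrylic cup, 60 mm in diameter, 75 mm high, loose on the table between tray and warmer; origin at the centre of its underside

How it is judged:
By the outcome, as a careful person would: the job done as asked, in the order asked, and still so for the second after the job is handed in, while the arm keeps its last pose, push and grip.
It also fails if it takes over 48 s, if anything falls off the work surface, if the arm or the gripper's body presses on something with over 40 N, if the wrist force passes 120 N, or if a joint passes its speed limit or range.

## Robot

A 6-joint arm with a two-finger parallel gripper is mounted at the origin on the work surface. World frame = base frame: x ahead of the robot, y to its left, z up, the work surface at z = 0. Lengths are in m, angles in rad, forces in N, time in s.
With the tool pointing down it reaches from about 0.325 to 1 m from the base axis. Payload 5.1 kg.
Tool frame: the origin (TCP) lies midway between the tips of the shut fingers; the grasp point (between the pads) lies 19 mm behind it; z points along the fingers, y is the line along which they close (so a half turn about z gives the same grasp; the last joint's range is limited). The gripper opens to 85 mm and grips with 20 to 120 N. Pads are 22 mm wide; open, the fingers measure 114 mm over their backs; the gripper's body (76 mm by 85 mm) begins 54 mm behind the grasp point. The pads swing forward as they close: fully open they stand 13 mm farther back than shut.
Start: joints at [1.225, 0.124, 1.65, -0, 1.367, -0.083], TCP at [0.169, 0.628, 0.231] pointing down, gripper open.
Joint ranges: [-2.61, 2.61], [-1.02, 2.33], [0.03, 2.71], [-1.35, 4.49], [0.32, 2.68], [-2.91, 2.91]. Speed limits (rad/s): [2.57, 2.57, 3.14, 3.14, 3.14, 3.14].

## Interface

Orientations are given as a unit quaternion [x, y, z, w].
In Python, from cell import readout, eyes, ticket gives the robot as it stands.
- The arm moves only by the shell command python3 -m jog 'ROWS' [FORCE]. ROWS is JSON, a list that holds one entry, the list of rows, each a list of 7 numbers: the shift along the world's x, y, z normalised to -1 to 1, where 1 is 0.4 m, then the turn, a rotation vector about the world's x, y, z normalised to -1 to 1, where 1 is pi/4 rad, then the gripper command: -1 is fully open, 1 is shut, values between are in proportion. A call has 1 to 10 rows; each row is the pose to reach, as a shift and turn from the pose commanded when the call began; what a row does not reach only later rows make up. A row lasts 1/10 s, in which the tool goes at most 50 mm and 8.59 degrees, less where a joint would pass 70% of its speed; a pose out of reach is approached as far as the arm can. A call with a number of a shift or a turn outside -1 to 1 is refused whole. A call with a gripper value outside its range is refused whole. The fingers move at their own pace and stop on an object; FORCE is the grip in N (left out, the last holds). Time passes only in rows, so rows that repeat a pose let the fingers close. It gives the time, the measured TCP pose, the force, the opening and the grip force at its end, in the units of the state.
- readout.get_obs(): the state, without advancing time (a new reading comes with each control period).
- eyes.snapshot(name): name is "side" or "top"; returns the picture (480x640x3 uint8, red, green, blue); there is no depth.
- eyes.get_calibration(name): a dict with "intrinsics" (3x3 intrinsics, pixels), "k1" (the pictures are not rectified: a ray, as slopes to the right and down, at radius r is drawn at 1 + k1 r^2 times it, then the intrinsics apply), "position" and "orientation" of the camera in the world. Camera axes: x right, y down, z forward; pixel columns grow to the right and rows downward; lengths in m; the calibration is good to about 2 mm. A picture is of the moment at which its call begins. get_calibration takes no time and is no camera call.
- ticket.finish_job(): hands the job in; it is judged then, once.
The state is a dict: "t": time; "q": joint angles; "dq": joint speeds; "joint_efforts": joint torques, N m; "position": TCP position; "eef_rot": TCP orientation; "wrist_force": force on the tool from outside, world axes, zero at the start; "wrist_torque": the same for the moment, N m; "grip_width": finger opening in m; "grip_force": force on a finger pad.
Only numpy, scipy, OpenCV 4.12 (cv2) and the standard library are available. Lean on these libraries where they do the work, as an engineer would, in place of code of your own. Each camera call takes 0.05 s, during which the arm holds its last target. There are 200 camera calls.

## Working session

There is one attempt and no reset: what is moved stays moved. The work goes in short steps, Python scripts to look and compute and a shell command to move; the robot and the scene stay as the last step left them, time stands still between calls to the robot, and variables do not carry over. Pictures are saved under pics/ and viewed, at most 10 in all, crops included, and the job is handed in when it is done.

```bash
mkdir -p pics; ls; python3 - <<'E'
from cell import readout, eyes, ticket
import cv2
for n in("side","top"):
    cv2.imwrite(f"pics/{n}0.png",eyes.snapshot(n)[...,::-1]); print(n,eyes.get_calibration(n))
o=readout.get_obs(); print(o)
E
```

```text
pics
side {'intrinsics': array([[523.99914499,   0.        , 322.90593749],
       [  0.        , 523.99914499, 238.7648603 ],
       [  0.        ,   0.        ,   1.        ]]), 'k1': -0.14796781966056224, 'position': array([ 0.42486536, -0.46867013,  0.68260164]), 'orientation': array([ 0.93500117, -0.10876936,  0.04246069, -0.33487181])}
top {'intrinsics': array([[442.97090077,   0.        , 321.13243331],
       [  0.        , 442.97090077, 245.24702325],
       [  0.        ,   0.        ,   1.        ]]), 'k1': -0.028340790531450333, 'position': array([ 0.44554671, -0.02299407,  0.81586671]), 'orientation': array([-0.69668394,  0.71153994, -0.05888555,  0.06982046])}
{'t': 0.1, 'q': array([ 1.22539378e+00,  1.24472418e-01,  1.65158224e+00, -2.11583930e-05,
        1.36751032e+00, -8.26167371e-02]), 'dq': array([ 0.00025663, -0.00281324, -0.00305416,  0.00103565,  0.00049324,
        0.0002363 ]), 'joint_efforts': array([ 3.75960772e-04, -4.24934363e+01, -3.66650641e+01, -9.44087833e-05,
        4.00772711e-03, -8.91415315e-07]), 'position': array([0.1687007 , 0.62713166, 0.23012841]), 'eef_rot': array([ 1.31012975e-01,  9.91380163e-01, -9.65863226e-04, -1.99317553e-04]), 'wrist_force': array([ 0.27282099, -0.62347382, -0.05770209]), 'wrist_torque': array([-0.04114818, -0.0010407 ,  0.01301799]), 'grip_force': 0.0, 'grip_width': 0.08539021774515343}
```

View pics/top0.png

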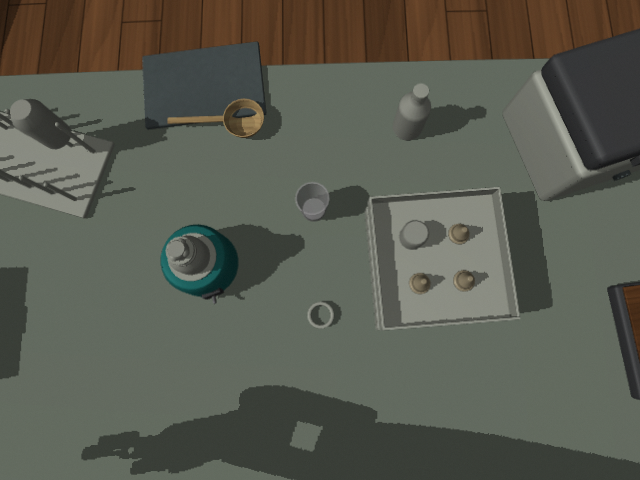

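View pics/side0.png

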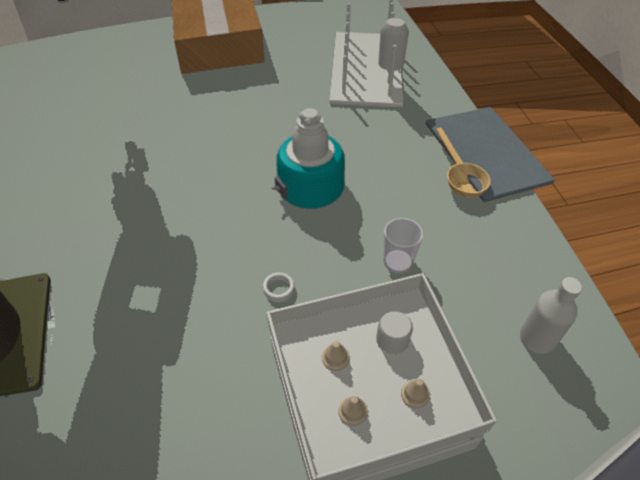

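Top view: the cap is at about (414,235), the neck at (180,247), and the cup and collar lie between them at (313,203) and (320,315). Side view: cap top at (397,325), neck at (310,116). I'll enlarge both in each view.

```bash
python3 - <<'E'
import cv2,numpy as np
t=cv2.imread("pics/top0.png");s=cv2.imread("pics/side0.png")
c=lambda im,x,y:cv2.resize(im[y:y+60,x:x+80],(400,300),interpolation=cv2.INTER_CUBIC)
m=np.vstack([np.hstack([c(t,380,205),c(s,360,295)]),np.hstack([c(t,150,220),c(s,270,95)])])
m=cv2.convertScaleAbs(m,alpha=1.4)
for k in range(0,800,50): m[::300,k]=(0,0,255); m[1::300,k]=(0,0,255);m[2::300,k]=(0,0,255)
cv2.imwrite("pics/mos.png",m)
E
```

```text
(no output)
```

View pics/mos.png

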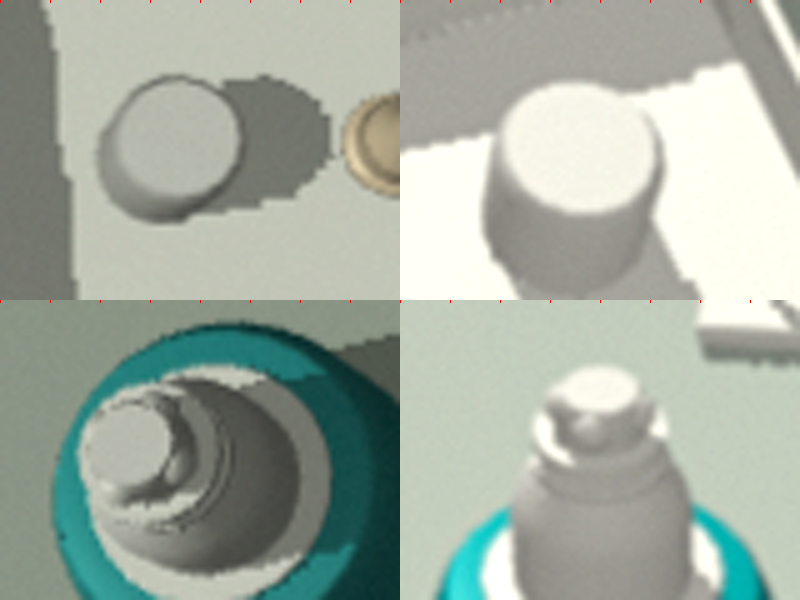

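The enlargements show the cap's top disc at top (415.4,232.0) and side (395.8,324.2). The neck's end face is at top (175.4,249.0) and side (310.0,112.6). Next I cast rays.

```bash
cat > h.py <<'E'
import numpy as np,cv2
from scipy.spatial.transform import Rotation as R
from cell import eyes
def ray(n,uv):
    c=eyes.get_calibration(n)
    p=cv2.undistortPoints(np.array([[uv]],float),c["intrinsics"],np.array([c["k1"],0,0,0,0.]))[0,0]
    return c["position"],R.from_quat(c["orientation"]).apply([p[0],p[1],1])
def plane(n,uv,z):
    o,d=ray(n,uv); return o+d*(z-o[2])/d[2]
def tri(a,b):
    (o,d),(p,e)=ray("top",a),ray("side",b)
    s=np.linalg.lstsq(np.c_[d,-e],p-o,rcond=None)[0]
    return (o+d*s[0]+p+e*s[1])/2,np.linalg.norm(o+d*s[0]-p-e*s[1])
def proj(n,X):
    c=eyes.get_calibration(n); p=R.from_quat(c["orientation"]).inv().apply(np.array(X)-c["position"])
    q=p[:2]/p[2]; q=q*(1+c["k1"]*(q@q)); K=c["intrinsics"]; return K[:2,:2]@q+K[:2,2]
E
python3 - <<'E'
from h import *
np.set_printoptions(precision=4,suppress=True)
for nm,a,b,z in(("cap",(415.4,232),(395.8,324.2),.11),("neck",(175.4,249),(310,112.6),.1655)):
    print(nm,plane("top",a,z),plane("side",b,z),*tri(a,b))
for p in((459,232),(420,283),(465,280)): print("teat",plane("top",p,.085))
for p in((370,198),(500,190),(517,318),(381,328)): print("tray",plane("top",p,.102))
print("cup",plane("top",(313,190),.075),"collar",plane("top",(320,315),.014))
E
```

```text
cap [ 0.5942 -0.167   0.11  ] [ 0.5948 -0.1672  0.11  ] [ 0.5945 -0.167   0.1098] 0.0005864098183482467
neck [0.5648 0.2052 0.1655] [0.5676 0.2053 0.1655] [0.5662 0.2051 0.1656] 0.002787006276154828
teat [ 0.5978 -0.2454  0.085 ]
teat [ 0.5134 -0.1747  0.085 ]
teat [ 0.5167 -0.2492  0.085 ]
tray [ 0.6556 -0.0963  0.102 ]
tray [ 0.6645 -0.3144  0.102 ]
tray [ 0.4527 -0.322   0.102 ]
tray [ 0.4419 -0.1054  0.102 ]
cup [ 0.6804 -0.0006  0.075 ] collar [ 0.4666 -0.0075  0.014 ]
```

Cap axis is at (0.5945, -0.167) and the neck at about (0.566, 0.205). I'll move over the tray, turned 30° so the fingers straddle the cap along the tray's diagonal, and with the gripper narrowed to 60 mm.

```bash
python3 -m jog '[[[0.5,-1,0,0,0,-0.667,-0.4],[0.5,-1,0,0,0,-0.667,-0.4],[0.5,-1,0,0,0,-0.667,-0.4],[0.5,-1,0,0,0,-0.667,-0.4],[0.5,-1,0,0,0,-0.667,-0.4],[0.5,-1,0,0,0,-0.667,-0.4],[0.5,-1,0,0,0,-0.667,-0.4],[0.5,-1,0,0,0,-0.667,-0.4],[0.5,-1,0,0,0,-0.667,-0.4],[0.5,-1,0,0,0,-0.667,-0.4]]]' 40
```

```text
t: 1.1
position: [0.3706, 0.2234, 0.231]
eef_rot: [0.387, 0.922, -0.001, 0.001]
wrist_force: [-0.8, 0.2, -0.5]
grip_width: 0.0596
grip_force: 0.0
```

```bash
python3 -m jog '[[[0.56,-0.98,-0.06,0,0,0,-0.4],[0.56,-0.98,-0.06,0,0,0,-0.4],[0.56,-0.98,-0.06,0,0,0,-0.4],[0.56,-0.98,-0.06,0,0,0,-0.4],[0.56,-0.98,-0.06,0,0,0,-0.4],[0.56,-0.98,-0.06,0,0,0,-0.4],[0.56,-0.98,-0.06,0,0,0,-0.4],[0.56,-0.98,-0.06,0,0,0,-0.4],[0.56,-0.98,-0.06,0,0,0,-0.4],[0.56,-0.98,-0.06,0,0,0,-0.4]]]'
python3 -m jog '[[[0,0,0,0,0,0,-0.4],[0,0,0,0,0,0,-0.4]]]'
python3 - <<'E'
from h import *
from cell import readout
o=readout.get_obs();print(o["position"],o["q"].round(2),o["dq"].round(3))
im=eyes.snapshot("side"); cv2.imwrite("pics/s1.png",im[...,::-1])
E
```

```text
t: 2.1
position: [0.5942, -0.1681, 0.2054]
eef_rot: [0.385, 0.923, -0.0, -0.001]
wrist_force: [0.1, 1.0, -0.1]
grip_width: 0.0596
grip_force: 0.0
t: 2.3
position: [0.5925, -0.1632, 0.2068]
eef_rot: [0.383, 0.924, 0.0, -0.001]
wrist_force: [-0.3, -0.2, 0.4]
grip_width: 0.06
grip_force: 0.0
[ 0.59253319 -0.1631592   0.20684837] [-0.36  0.06  1.76  0.    1.32 -1.14] [ 0.012 -0.019  0.008 -0.001 -0.003 -0.002]
```

View pics/s1.png

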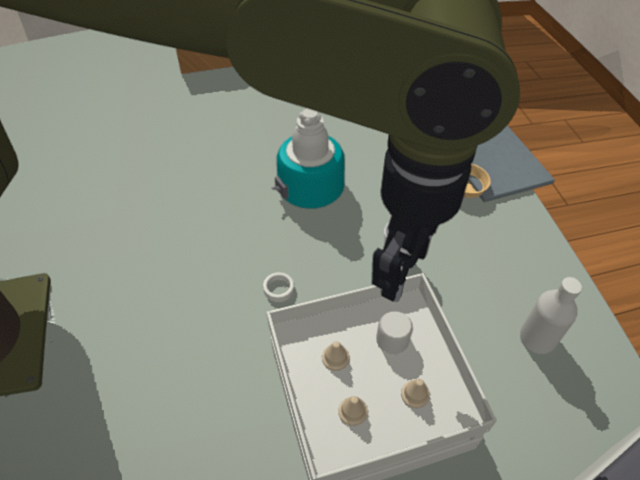

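The side view shows the open gripper above the cap at (395,330), clear of the tray walls. Descending.

```bash
python3 -m jog '[[[0.005,-0.009,0,0,0,0,-0.4],[0.005,-0.009,-0.08,0,0,0,-0.4],[0.005,-0.009,-0.15,0,0,0,-0.4],[0.005,-0.009,-0.2,0,0,0,-0.4],[0.005,-0.009,-0.24,0,0,0,-0.4],[0.005,-0.009,-0.27,0,0,0,-0.4],[0.005,-0.009,-0.3,0,0,0,-0.4],[0.005,-0.009,-0.335,0,0,0,-0.4],[0.005,-0.009,-0.335,0,0,0,-0.4],[0.005,-0.009,-0.335,0,0,0,-0.4]]]'
python3 -c "
from h import *
im=np.hstack([cv2.resize(eyes.snapshot(n)[y:y+100,x:x+100],(400,400)) for n,x,y in(('top',365,185),('side',345,260))])
cv2.imwrite('pics/s2.png',im[...,::-1])"
```

```text
t: 3.35
position: [0.5949, -0.1679, 0.0732]
eef_rot: [0.383, 0.924, 0.0, -0.0]
wrist_force: [0.3, -0.5, -0.4]
grip_width: 0.0599
grip_force: 0.0
```

View pics/s2.png

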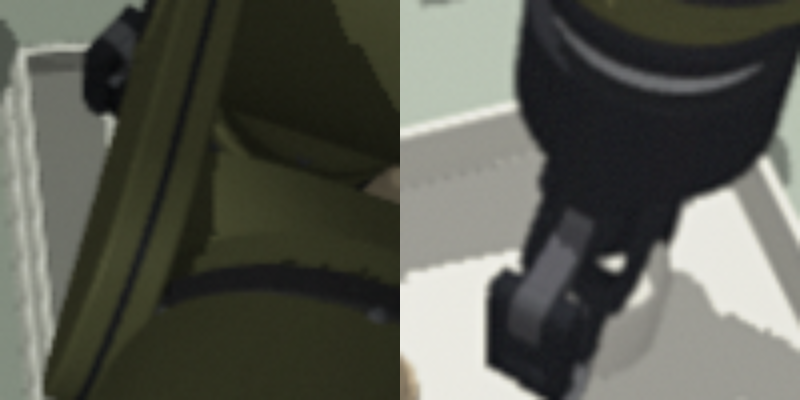

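The fingers straddle the cap without contact; its side shows between them at around (640,290) in the crop. Closing.

```bash
python3 -m jog '[[[0,0,0,0,0,0,0.4],[0,0,0,0,0,0,1],[0,0,0,0,0,0,1],[0,0,0,0,0,0,1],[0,0,0,0,0,0,1],[0,0,0,0,0,0,1],[0,0,0,0,0,0,1]]]' 80
python3 -m jog '[[[0,0,0.02,0,0,0,1],[0,0,0.06,0,0,0,1],[0,0,0.12,0,0,0,1],[0,0,0.2,0,0,0,1],[0,0,0.28,0,0,0,1],[0,0,0.36,0,0,0,1],[0,0,0.42,0,0,0,1],[0,0,0.45,0,0,0,1],[0,0,0.45,0,0,0,1],[0,0,0.45,0,0,0,1]]]'
```

```text
t: 4.15
position: [0.5958, -0.1683, 0.0747]
eef_rot: [0.383, 0.924, -0.0, 0.001]
wrist_force: [-0.4, -0.5, 6.4]
grip_width: 0.0426
grip_force: 81.3
t: 5.15
position: [0.5943, -0.1678, 0.2522]
eef_rot: [0.383, 0.924, -0.0, -0.001]
wrist_force: [-0.5, -1.2, -0.8]
grip_width: 0.0424
grip_force: 81.0
```

```bash
python3 -m jog '[[[-0.071,0.931,0,0,0,0,1],[-0.071,0.931,0,0,0,0,1],[-0.071,0.931,0,0,0,0,1],[-0.071,0.931,0,0,0,0,1],[-0.071,0.931,0,0,0,0,1],[-0.071,0.931,0,0,0,0,1],[-0.071,0.931,0,0,0,0,1],[-0.071,0.931,-0.08,0,0,0,1],[-0.071,0.931,-0.08,0,0,0,1],[-0.071,0.931,-0.08,0,0,0,1]]]'
python3 -m jog '[[[0,0,0,0,0,0,1],[0,0,0,0,0,0,1],[0,0,0,0,0,0,1]]]'
python3 -c "
from h import *
from cell import readout
print(readout.get_obs()['position'])
for n in ('top','side'): print(n,proj(n,[.566,.205,.22]))
im=[eyes.snapshot(n) for n in('top','side')]
for n,i in zip('ts',im): cv2.imwrite('pics/n%s.png'%n,i[...,::-1])
m=np.hstack([cv2.resize(im[0][200:300,120:220],(400,400),interpolation=cv2.INTER_CUBIC),cv2.resize(im[1][50:150,260:360],(400,400),interpolation=cv2.INTER_CUBIC)])
cv2.imwrite('pics/s3.png',cv2.convertScaleAbs(m[...,::-1],alpha=1.4))"
```

```text
t: 6.15
position: [0.5649, 0.2043, 0.2181]
eef_rot: [0.383, 0.924, -0.002, -0.002]
wrist_force: [0.6, -0.3, -0.6]
grip_width: 0.0425
grip_force: 81.2
t: 6.45
position: [0.5672, 0.2035, 0.2224]
eef_rot: [0.384, 0.923, 0.0, 0.001]
wrist_force: [-1.1, 0.7, -0.6]
grip_width: 0.0427
grip_force: 81.2
[0.5672038  0.20351245 0.22240073]
top [162.21630354 241.31765116]
side [308.63355185  84.25754111]
```

View pics/s3.png

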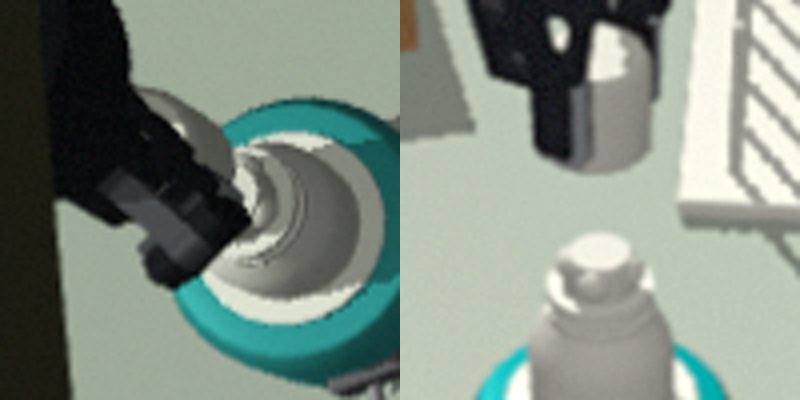

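In the side view the cap hangs over the neck with its right edge at x≈323 and lowest rim point at (311,93). In the top view its upper edge is at about (161,222.5) and its right edge at about (179,240). I'll compare these with the prediction.

```bash
python3 - <<'E'
from h import *
a=np.linspace(0,2*np.pi,361)
def ext(n,c,z,r):
    P=np.array([proj(n,[c[0]+r*np.cos(t),c[1]+r*np.sin(t),z]) for t in a]); return P[:,0].min(),P[:,0].max(),P[:,1].min(),P[:,1].max()
for z in(.214,.218):print("rim",z,[np.round(ext(n,(.567,.2045),z,.022),1) for n in("top","side")])
print("top",[np.round(ext(n,(.567,.2045),.257,.022),1) for n in("top","side")])
# scale near: px per 5mm
for n in("top","side"): print(n,[np.round(proj(n,[.567+d,.2045+e,.218])-proj(n,[.567,.2045,.218]),1) for d,e in((.005,0),(0,.005))])
for n,c in(("top",None),("side",None)):
    for xy in((.565,.205),(.567,.205)): print("neck",n,np.round(proj(n,[*xy,.1655]),1),np.round(ext(n,xy,.1655,.0125),1), "seal",np.round(ext(n,xy,.150,.022),1))
print("warmer",[np.round(ext(n,(.566,.205),.086,.062),1) for n in("top","side")])
for n,f in(("top","pics/top0.png"),("side","pics/side0.png")):
    h=cv2.cvtColor(cv2.imread(f),cv2.COLOR_BGR2HSV); m=cv2.inRange(h,(80,120,40),(105,255,255))
    k=cv2.connectedComponentsWithStats(m); i=1+k[2][1:,4].argmax(); x,y,w,hh,_=k[2][i]; print(n,x,x+w-1,y,y+hh-1)
s=cv2.cvtColor(cv2.imread("pics/ns.png"),cv2.COLOR_BGR2GRAY)
for y in(76,80,84):print(y,s[y,286:332])
for x in(307,311,315):print(x,s[84:100,x])
E
```

```text
rim 0.214 [array([148.6, 179.8, 226.1, 257. ]), array([295.1, 323.6,  79.6,  95.9])]
rim 0.218 [array([147.5, 178.8, 225.4, 256.5]), array([295.1, 323.7,  77.5,  93.7])]
top [array([135.5, 168.9, 218.7, 251.8]), array([294.3, 323.8,  55.6,  71.5])]
top [array([ 0.2, -3.5]), array([-3.6,  0.1])]
side [array([ 3.2, -0.4]), array([-0.7, -1.8])]
neck top [175.5 248.8] [167.3 183.8 240.7 257.1] seal [164.8 193.1 236.6 264.8]Traceback (most recent call last):
  File "<stdin>", line 10, in <module>
  File "<stdin>", line 4, in ext
  File "h.py", line 15, in proj
    c=eyes.get_calibration(n); p=R.from_quat(c["orientation"]).inv().apply(np.array(X)-c["position"])
ValueError: time passes only in moves, steps and waits
```

```bash
sed -i 's/^from cell import eyes/from cell import eyes\nimport functools\ncal=functools.lru_cache(None)(eyes.get_calibration)/; s/c=eyes.get_calibration(n)/c=cal(n)/' h.py; python3 - <<'E'
from h import *
a=np.linspace(0,2*np.pi,181)
def circ(n,c,z,r): return np.array([proj(n,[c[0]+r*np.cos(t),c[1]+r*np.sin(t),z]) for t in a])
def ext(*k):
    P=circ(*k);return np.round([P[:,0].min(),P[:,0].max(),P[:,1].min(),P[:,1].max()],1)
for xy in((.565,.205),(.5675,.205)):
    for n in("top","side"): print(xy,n,"warmer",ext(n,xy,.086,.062),"necktop",ext(n,xy,.1655,.0125),"bottle",ext(n,xy,.136,.0225))
for n,f in(("top","pics/top0.png"),("side","pics/side0.png")):
    h=cv2.cvtColor(cv2.imread(f),cv2.COLOR_BGR2HSV); m=cv2.inRange(h,(80,120,40),(105,255,255))
    k=cv2.connectedComponentsWithStats(m); i=1+k[2][1:,4].argmax(); x,y,w,hh,_=k[2][i]; print(n,x,x+w-1,y,y+hh-1)
# overlay of predicted cap (commanded) hull and neck edges
out=[]
for n,f,x0,y0 in(("top","nt",135,205),("side","ns",280,60)):
    im=cv2.imread(f"pics/{f}.png")[y0:y0+60,x0:x0+60]; im=cv2.convertScaleAbs(cv2.resize(im,(400,400),interpolation=cv2.INTER_CUBIC),alpha=1.4); s=400/60
    for c,z,r,col in(((.567,.2045),.2175,.022,(0,0,255)),((.567,.2045),.2575,.022,(0,0,255)),((.566,.205),.1655,.0125,(0,255,0)),((.566,.205),.1500,.022,(255,0,0))):
        P=(circ(n,c,z,r)-[x0,y0]+.5)*s; cv2.polylines(im,[P.astype(int)],True,col,1)
    out.append(im)
cv2.imwrite("pics/ov.png",np.hstack(out))
E
```

```text
(0.565, 0.205) top warmer [155.1 228.3 221.1 294. ] necktop [167.3 183.8 240.7 257.1] bottle [167.7 196.1 238.  266.3]
(0.565, 0.205) side warmer [273.  345.1 127.7 175.3] necktop [300.7 316.2 108.3 117.7] bottle [295.1 322.3 119.  136.1]
(0.5675, 0.205) top warmer [155.2 228.3 219.7 292.5] necktop [167.4 183.8 239.1 255.4] bottle [167.8 196.2 236.5 264.7]
(0.5675, 0.205) side warmer [274.5 346.5 127.5 175.1] necktop [302.2 317.7 108.1 117.5] bottle [296.6 323.8 118.8 135.9]
top 161 226 225 295
side 277 343 136 207
```

View pics/ov.png

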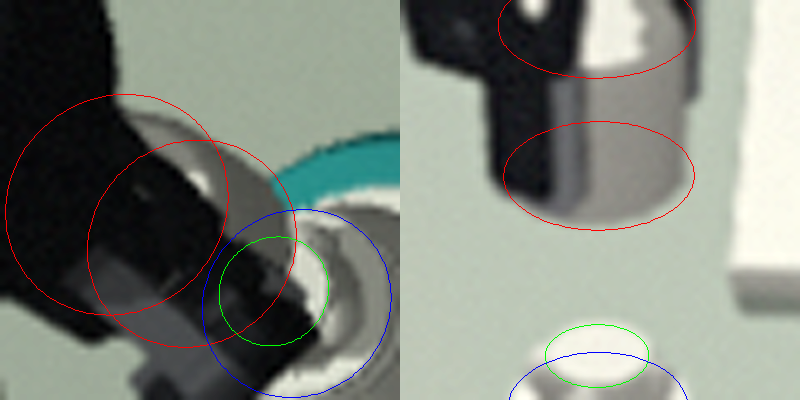

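The overlay agrees with the prediction to about 1 px in both views, so cap and neck are aligned to about 1 mm. I'll nudge +0.5 mm in x and y, and lower the rim to just around the neck, watching the lateral force.

```bash
python3 -m jog '[[[0.0015,0.0015,-0.02,0,0,0,1],[0.0015,0.0015,-0.06,0,0,0,1],[0.0015,0.0015,-0.1,0,0,0,1],[0.0015,0.0015,-0.115,0,0,0,1],[0.0015,0.0015,-0.12,0,0,0,1],[0.0015,0.0015,-0.125,0,0,0,1],[0.0015,0.0015,-0.125,0,0,0,1],[0.0015,0.0015,-0.125,0,0,0,1]]]' 100
python3 -m jog '[[[0,0,-0.005,0,0,0,1],[0,0,-0.01,0,0,0,1],[0,0,-0.01,0,0,0,1]]]'
```

```text
t: 7.35
position: [0.5675, 0.2052, 0.1721]
eef_rot: [0.383, 0.924, 0.0, 0.001]
wrist_force: [0.2, 0.2, -0.3]
grip_width: 0.0423
grip_force: 101.2
t: 7.65
position: [0.5674, 0.205, 0.1675]
eef_rot: [0.383, 0.924, 0.0, 0.0]
wrist_force: [0.1, -1.5, 0.5]
grip_width: 0.0423
grip_force: 101.3
```

No contact yet with the rim at about 0.163. I'll press in steps from here.

```bash
python3 -m jog '[[[0,0,-0.0025,0,0,0,1],[0,0,-0.005,0,0,0,1],[0,0,-0.005,0,0,0,1]]]'
python3 -m jog '[[[0,0,-0.0025,0,0,0,1],[0,0,-0.005,0,0,0,1],[0,0,-0.005,0,0,0,1]]]'
python3 -m jog '[[[0,0,-0.0025,0,0,0,1],[0,0,-0.005,0,0,0,1],[0,0,-0.005,0,0,0,1]]]'
```

```text
t: 7.95
position: [0.5678, 0.2047, 0.1662]
eef_rot: [0.383, 0.924, 0.0, 0.001]
wrist_force: [0.6, -2.3, 3.2]
grip_width: 0.0423
grip_force: 101.8
t: 8.25
position: [0.5681, 0.2047, 0.1653]
eef_rot: [0.383, 0.924, 0.0, 0.001]
wrist_force: [-0.5, -3.0, 7.4]
grip_width: 0.0423
grip_force: 102.4
t: 8.55
position: [0.5683, 0.2046, 0.1639]
eef_rot: [0.383, 0.924, 0.0, 0.002]
wrist_force: [-1.2, -4.4, 10.1]
grip_width: 0.0421
grip_force: 102.7
```

Contact with the beads: Fz is 10 N and a side force pushes to -y. I'll ease over by 1 mm in -y and keep pressing.

```bash
python3 -m jog '[[[0,-0.0025,-0.0025,0,0,0,1],[0,-0.0025,-0.005,0,0,0,1],[0,-0.0025,-0.005,0,0,0,1]]]'
python3 -m jog '[[[0,0,-0.0025,0,0,0,1],[0,0,-0.005,0,0,0,1],[0,0,-0.005,0,0,0,1]]]'
python3 -m jog '[[[0,0,-0.0025,0,0,0,1],[0,0,-0.005,0,0,0,1],[0,0,-0.005,0,0,0,1]]]'
```

```text
t: 8.85
position: [0.5676, 0.204, 0.1593]
eef_rot: [0.383, 0.924, 0.0, 0.001]
wrist_force: [5.1, -1.2, -3.4]
grip_width: 0.0423
grip_force: 101.6
t: 9.15
position: [0.5665, 0.204, 0.1553]
eef_rot: [0.383, 0.924, -0.0, -0.001]
wrist_force: [5.2, 0.4, -7.1]
grip_width: 0.0417
grip_force: 101.8
t: 9.45
position: [0.5668, 0.204, 0.155]
eef_rot: [0.383, 0.924, -0.0, -0.0]
wrist_force: [3.2, -0.6, -4.2]
grip_width: 0.0421
grip_force: 101.9
```

It clicked: the force flipped to -7 N and the rim dropped onto the seal. Pressing on.

```bash
python3 -m jog '[[[0,0,-0.0025,0,0,0,1],[0,0,-0.005,0,0,0,1],[0,0,-0.0075,0,0,0,1],[0,0,-0.01,0,0,0,1],[0,0,-0.01,0,0,0,1],[0,0,-0.01,0,0,0,1]]]'
python3 -m jog '[[[0,0,-0.0025,0,0,0,1],[0,0,-0.005,0,0,0,1],[0,0,-0.0075,0,0,0,1],[0,0,-0.01,0,0,0,1],[0,0,-0.01,0,0,0,1],[0,0,-0.01,0,0,0,1]]]'
```

```text
t: 10.05
position: [0.5671, 0.2041, 0.1532]
eef_rot: [0.383, 0.924, 0.0, 0.0]
wrist_force: [-3.6, -2.4, 7.5]
grip_width: 0.0421
grip_force: 102.9
t: 10.65
position: [0.5673, 0.2041, 0.1512]
eef_rot: [0.383, 0.924, 0.0, 0.0]
wrist_force: [-7.7, -3.9, 14.8]
grip_width: 0.0423
grip_force: 103.8
```

```bash
python3 -m jog '[[[-0.0025,-0.0015,-0.0025,0,0,0,1],[-0.0025,-0.0015,-0.005,0,0,0,1],[-0.0025,-0.0015,-0.0075,0,0,0,1],[-0.0025,-0.0015,-0.0075,0,0,0,1],[-0.0025,-0.0015,-0.0075,0,0,0,1]]]'
python3 -m jog '[[[0,0,-0.0025,0,0,0,1],[0,0,-0.005,0,0,0,1],[0,0,-0.005,0,0,0,1],[0,0,-0.005,0,0,0,1],[0,0,-0.005,0,0,0,1]]]'
python3 -c "
from h import *
m=np.hstack([cv2.resize(eyes.snapshot(n)[y:y+80,x:x+80],(400,400),interpolation=cv2.INTER_CUBIC) for n,x,y in(('top',140,210),('side',270,75))])
cv2.imwrite('pics/s4.png',cv2.convertScaleAbs(m[...,::-1],alpha=1.4))"
```

```text
t: 11.15
position: [0.5673, 0.2041, 0.1507]
eef_rot: [0.383, 0.924, 0.001, 0.001]
wrist_force: [-8.9, -2.9, 23.1]
grip_width: 0.0423
grip_force: 104.9
t: 11.65
position: [0.5673, 0.2041, 0.1507]
eef_rot: [0.383, 0.924, 0.001, 0.001]
wrist_force: [-13.3, -4.6, 30.9]
grip_width: 0.0421
grip_force: 105.7
```

View pics/s4.png

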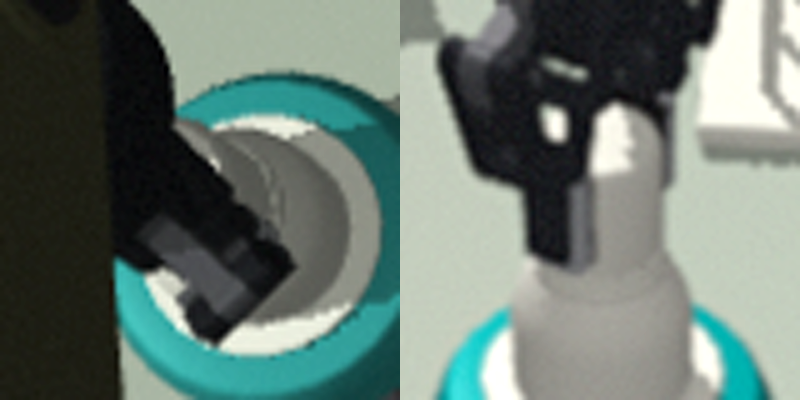

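The cap sits straight and flush on the bottle shoulder. TCP height stopped falling while the force rose from 15 to 31 N, so the seal is at its stop. I'll ease slightly to about 23 N, let it settle and hand in.

```bash
python3 -m jog '[[[0,0,0.004,0,0,0,1],[0,0,0.004,0,0,0,1],[0,0,0.004,0,0,0,1],[0,0,0.004,0,0,0,1],[0,0,0.004,0,0,0,1],[0,0,0.004,0,0,0,1]]]' && python3 -c "
from cell import readout,ticket
o=readout.get_obs();print(o['position'],o['wrist_force'])
if o['wrist_force'][2]>18 and o['position'][2]<.1522: print(ticket.finish_job())"
```

```text
t: 12.35
position: [0.5673, 0.2041, 0.1507]
eef_rot: [0.383, 0.924, 0.001, 0.001]
wrist_force: [-9.0, -3.9, 24.1]
grip_width: 0.0425
grip_force: 104.9
[0.56730881 0.20408845 0.15071264] [-8.96613451 -3.89196044 24.08627037]
the job is handed in; nothing more can be done
None
```

The cap is clicked onto the bottle neck and still held and pressed at about 24 N; the seal ring appears to be fully down against its stop, judging by the force and height readings, and the job was handed in at about 12.4 s.

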